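Find the loose terminal bolt and hold its cap open

TASK

One of the three brass bolts on the terminal block is loose and sinks when it is pressed. With the fingertips, tap each bolt firmly in turn from left to right, all three, then take the cap of the loose one by its orange tab, swing it up at least 45 degrees and finish while still holding it open there. Keep the other two caps shut and do not disturb the things lying around.

Things in the scene. Friction and masses are not known exactly. Their poses are not given: they have to be found in the camera images.
- block: black three-pole terminal block, screwed down, base 112 x 250 x 4 mm. Origin: on the table under the middle bolt; x to the back (hinges), y along the row to the left pole (as the robot sees it), z up. Poles at y = +80, 0, -80 mm, each 60 x 62 mm, 40 mm high, 4 mm barriers between. Base front edge 50 mm before the bolt axes; only it or the table lies below the tabs
- bolttop_left (a point): middle of the top of the left pole's brass bolt head (round, 18 mm in diameter, flat top), 60 mm above the table at the start, 14 mm above the closed cap, through whose 26-28 mm opening it stands. Moves with the bolt
- bolt_left (a joint): how far the left bolt has sunk, m: 0 at the start. One of the three bolts, a different one each time and not to be told by eye, is loose: under about 2 N it sinks 6 mm and stays down. A tight one stops within about 2 mm, even under a 25 N push
- tab_left (a point): grip point of the left cap's orange tab (41 mm long towards the robot, 12 mm wide along block y, 12 mm high), at mid width and height; 44.5 mm above the table when shut, 60 mm before the bolt axis, 90 mm before the hinge axis, 29 mm before the grey plate's edge, 12 mm from the tab's tip. Moves with the cap. 68 mm free to the next tab
- hinge_left (a point): middle of the left cap's hinge axis (along block y), 30 mm behind the bolt axis, 43.5 mm above the table
- cap_left (a joint): opening angle of the left cap (grey plate 62 mm wide, 61 mm long, 5 mm thick, cap and tab 60 g), rad: 0 shut and level, grows as the tab swings up and back, stop at 1.2; free hinge, no latch, falls shut when let go. The tab can turn between fingers that stay upright
- bolttop_middle (a point): middle of the top of the middle pole's brass bolt head (round, 18 mm in diameter, flat top), 60 mm above the table at the start, 14 mm above the closed cap, through whose 26-28 mm opening it stands. Moves with the bolt
- bolt_middle (a joint): how far the middle bolt has sunk, m: 0 at the start. One of the three bolts, a different one each time and not to be told by eye, is loose: under about 2 N it sinks 6 mm and stays down. A tight one stops within about 2 mm, even under a 25 N push
- tab_middle (a point): grip point of the middle cap's orange tab (41 mm long towards the robot, 12 mm wide along block y, 12 mm high), at mid width and height; 44.5 mm above the table when shut, 60 mm before the bolt axis, 90 mm before the hinge axis, 29 mm before the grey plate's edge, 12 mm from the tab's tip. Moves with the cap. 68 mm free to the next tab
- hinge_middle (a point): middle of the middle cap's hinge axis (along block y), 30 mm behind the bolt axis, 43.5 mm above the table
- cap_middle (a joint): opening angle of the middle cap (grey plate 62 mm wide, 61 mm long, 5 mm thick, cap and tab 60 g), rad: 0 shut and level, grows as the tab swings up and back, stop at 1.2; free hinge, no latch, falls shut when let go. The tab can turn between fingers that stay upright
- bolttop_right (a point): middle of the top of the right pole's brass bolt head (round, 18 mm in diameter, flat top), 60 mm above the table at the start, 14 mm above the closed cap, through whose 26-28 mm opening it stands. Moves with the bolt
- bolt_right (a joint): how far the right bolt has sunk, m: 0 at the start. One of the three bolts, a different one each time and not to be told by eye, is loose: under about 2 N it sinks 6 mm and stays down. A tight one stops within about 2 mm, even under a 25 N push
- tab_right (a point): grip point of the right cap's orange tab (41 mm long towards the robot, 12 mm wide along block y, 12 mm high), at mid width and height; 44.5 mm above the table when shut, 60 mm before the bolt axis, 90 mm before the hinge axis, 29 mm before the grey plate's edge, 12 mm from the tab's tip. Moves with the cap. 68 mm free to the next tab
- hinge_right (a point): middle of the right cap's hinge axis (along block y), 30 mm behind the bolt axis, 43.5 mm above the table
- cap_right (a joint): opening angle of the right cap (grey plate 62 mm wide, 61 mm long, 5 mm thick, cap and tab 60 g), rad: 0 shut and level, grows as the tab swings up and back, stop at 1.2; free hinge, no latch, falls shut when let go. The tab can turn between fingers that stay upright
- screwdriver_red: red-handled screwdriver, 213 mm long, 26 mm thick; bystander; origin at the centre of its underside
- side_cutters: yellow-handled side cutters, 126 mm long, 11 mm thick; bystander; origin at the centre of its underside
- term_blue_a: blue terminal strip, 16 x 46 x 16 mm; bystander; origin at the centre of its underside
- eraser: white eraser in a blue sleeve, 21 x 45 x 12 mm; bystander; origin at the centre of its underside
- battery_9v: block battery standing upright, 18 x 27 x 48 mm; bystander; origin at the centre of its underside

How it is judged:
By the outcome, as a careful person would: the job done as asked, in the order asked, and still so for the second after the job is handed in, while the arm keeps its last pose, push and grip.
It also fails if it takes over 48 s, if anything falls off the work surface, if the arm or the gripper's body presses on something with over 40 N, if the wrist force passes 120 N, or if a joint passes its speed limit or range.

ROBOT

A 6-joint arm with a two-finger parallel gripper is mounted at the origin on a cart in front of the work surface, level with it; the furniture and walls round the work are solid. World frame = base frame: x ahead of the robot, y to its left, z up, the work surface at z = 0. Lengths are in m, angles in rad, forces in N, time in s.
With the tool pointing down it reaches from about 0.375 to 0.9 m from the base axis. Payload 3.1 kg.
Tool frame: the origin (TCP) lies between the finger pads; the fingertips stand 17 mm ahead of it and the grasp point (between the pads) lies 2 mm behind it (robot.nose_length is the distance from the TCP to the fingertips, in m); z points along the fingers, y is the line along which they close (so a half turn about z gives the same grasp; the last joint's range is limited). The gripper opens to 87 mm and grips with 3 to 60 N. Pads are 19 mm wide; open, the fingers measure 117 mm over their backs; the gripper's body (75 mm by 190 mm) begins 51 mm behind the grasp point.
Start: joints at [1.028, 0.527, 1.433, -0, 1.181, -0.178], TCP at [0.223, 0.584, 0.24] pointing down, gripper open.
Joint ranges: [-3.08, 3.08], [-0.75, 2.2], [0.22, 2.44], [-1.43, 4.57], [0, 2.65], [-2.85, 2.85]. Speed limits (rad/s): [2.79, 2.79, 3.14, 3.14, 3.14, 3.14].

INTERFACE

Orientations are given as a unit quaternion [x, y, z, w].
In Python, from rig import robot, cams gives the robot as it stands.
- The arm moves only by the shell command python3 -m pendant 'ROWS' [FORCE]. ROWS is JSON, a list of rows, each an object with "jaw": the opening, from 0 (shut) to 1 (fully open); "linear": the shift along the tool's x, y, z in cm, a list of three; "twist": the turn about the tool's z in degrees. A call has 1 to 12 rows; each row shifts and turns the commanded pose from where the row before left it, along the tool's axes as they then stand; what a row does not reach is not made up. A row lasts 1/12 s, in which the tool goes at most 41.7 mm and 7.16 degrees, less where a joint would pass 70% of its speed; a pose out of reach is approached as far as the arm can. A call is refused whole if a number of a shift passes 4.17 or a number of a turn 7.16, either way. A call with a gripper value outside its range is refused whole. The fingers move at their own pace and stop on an object; FORCE is the grip in N (left out, the last holds). Time passes only in rows, so rows that do not move let the fingers close. It gives the time, the measured TCP pose, the force, the opening and the grip force at its end, in the units of the state.
- robot.get_obs(): the state, without advancing time (a new reading comes with each control period).
- cams.camera(name): name is "scene" or "side" or "wrist"; returns a dict with "color" (420x560x3 uint8, blue, green, red), "depth" (420x560 float32, m along the optical axis (not along the pixel's ray), 0 where there is no reading), "fov_y" (degrees; the focal length in pixels is half the picture's height over the tangent of half this angle, whatever the lens; pixels are square), "cx", "cy" (the principal point, pixels), "k1" (the pictures are not rectified: a ray, as slopes to the right and down, at radius r is drawn at 1 + k1 r^2 times it, then the intrinsics apply), "view" (4x4, takes a point from world to camera coordinates). Camera axes: x right, y down, z forward; pixel columns grow to the right and rows downward; lengths in m; the calibration is good to about 2 mm. A picture is of the moment at which its call begins.
- robot.hand_in(): hands the job in; it is judged then, once.
The state is a dict: "time": time; "q": joint angles; "joint_velocities": joint speeds; "joint_torque": joint torques, N m; "position": TCP position; "tool_rot": TCP orientation; "ft_force": force on the tool from outside, world axes, zero at the start; "moment": the same for the moment, N m; "grip_width": finger opening in m; "grip_force": force on a finger pad.
Only numpy, scipy, OpenCV 4.12 (cv2) and the standard library are available. Lean on these libraries where they do the work, as an engineer would, in place of code of your own. Each camera call takes 0.05 s, during which the arm holds its last target. There are 200 camera calls.

## Working session

There is one attempt and no reset: what is moved stays moved. The work goes in short steps, Python scripts to look and compute and a shell command to move; the robot and the scene stay as the last step left them, time stands still between calls to the robot, and variables do not carry over. Pictures are saved under pics/ and viewed, at most 10 in all, crops included, and the job is handed in when it is done.

```bash
mkdir -p pics; ls; cat > h.py <<'E'
import numpy as np, cv2
from rig import robot, cams
def K(c):
    f=c["color"].shape[0]/2/np.tan(np.radians(c["fov_y"])/2); return f
def ray(c,u,v):
    f=K(c); d=np.array([(u-c["cx"])/f,(v-c["cy"])/f]); s=d.copy()
    for _ in range(20): s=d/(1+c["k1"]*(s@s))
    V=np.array(c["view"]); R=V[:3,:3]; t=V[:3,3]
    return -R.T@t, R.T@np.array([s[0],s[1],1.])
def onplane(c,u,v,z):
    o,d=ray(c,u,v); return o+d*(z-o[2])/d[2]
E
python3 - <<'E'
from h import *
print(robot.get_obs())
ims=[]
for n in ("scene","side"):
    c=cams.camera(n); np.save(f"pics/{n}.npy",c,allow_pickle=True); cv2.imwrite(f"pics/{n}0.png",c["color"]); print(n,c["fov_y"],c["cx"],c["cy"],c["k1"],np.round(c["view"],3).tolist())
E
```

```text
pics
{'time': 0.0, 'q': array([ 1.02750313e+00,  5.28484496e-01,  1.43391152e+00, -9.12330240e-06,
        1.18135939e+00, -1.78508235e-01]), 'joint_velocities': array([ 7.69590102e-05, -2.71895016e-03,  7.99446095e-04,  2.70998491e-05,
       -1.59965180e-04,  4.71631258e-04]), 'joint_torque': array([ 8.28648638e-06, -4.40029800e+01, -1.76588112e+01,  6.32748543e-02,
        5.80772536e-02, -1.58119556e-04]), 'position': array([0.22258331, 0.5832803 , 0.23855739]), 'tool_rot': array([ 1.81381073e-01,  9.83412293e-01, -1.01319809e-03, -3.77904241e-04]), 'ft_force': array([ 0.26330259, -0.04453873,  0.86949197]), 'moment': array([ 0.00633012, -0.02807742,  0.00792861]), 'grip_force': 0.0, 'grip_width': 0.0868540742747866}
scene 56.62971822853673 279.70314754950965 210.33841973481762 -0.04656758251684611 [[0.875, -0.484, 0.007, -0.474], [-0.282, -0.521, -0.806, 0.233], [0.393, 0.704, -0.592, 0.683], [0.0, 0.0, 0.0, 1.0]]
side 43.95741246950258 279.61978394953854 214.59767060917113 -0.15149362768100644 [[-0.763, 0.647, -0.016, 0.413], [0.484, 0.554, -0.677, -0.198], [-0.429, -0.524, -0.736, 1.476], [0.0, 0.0, 0.0, 1.0]]
```

View pics/scene0.png

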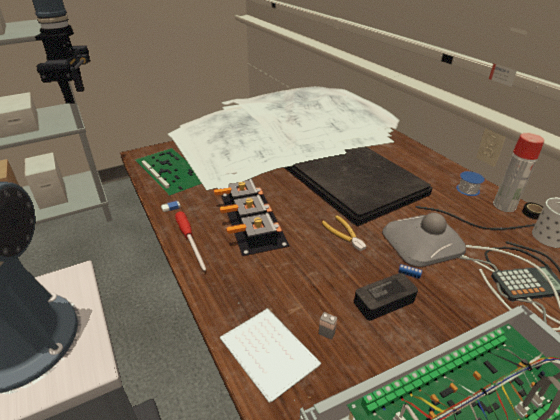

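View pics/side0.png

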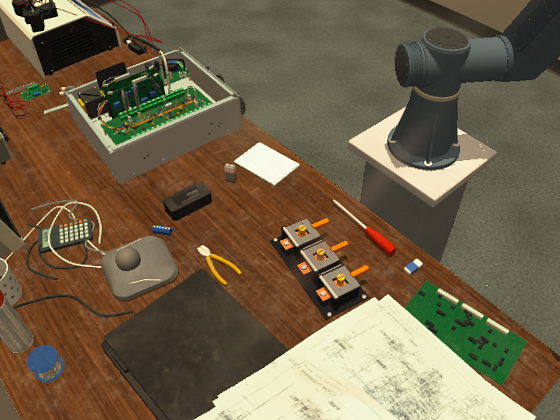

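The scene view shows tabs near (222,190), (228,208), (236,228). The side view shows bolts near (302,231), (320,257), (340,281) and tabs near (321,222), (340,244), (360,270). I'll locate them by colour next.

```bash
python3 - <<'E'
from h import *
for n,(x0,y0,x1,y1) in (("side",(260,200,400,320)),("scene",(205,170,300,260))):
    c=np.load(f"pics/{n}.npy",allow_pickle=True).item()
    im=c["color"]; hsv=cv2.cvtColor(im,cv2.COLOR_BGR2HSV)
    for nm,lo,hi,z in (("orange",(7,190,150),(17,255,255),.0445),("brass",(18,110,110),(32,255,255),.060)):
        m=cv2.inRange(hsv,lo,hi); w=np.zeros_like(m); w[y0:y1,x0:x1]=m[y0:y1,x0:x1]
        k,l,s,ct=cv2.connectedComponentsWithStats(w)
        for i in range(1,k):
            if s[i,4]>6: print(n,nm,s[i].tolist(),ct[i].round(1),onplane(c,*ct[i],z).round(4))
    cv2.imwrite(f"pics/{n}c.png",cv2.resize(im[y0:y1,x0:x1],None,fx=5,fy=5,interpolation=cv2.INTER_NEAREST))
E
```

```text
side orange [312, 218, 17, 10, 78] [319.8 222.4] [0.4555 0.0465 0.0445]
side orange [296, 231, 6, 6, 14] [298.5 233.7] [0.5165 0.0397 0.0445]
side orange [303, 232, 5, 4, 9] [305.  233.7] [0.5051 0.0494 0.0445]
side orange [280, 238, 14, 12, 63] [286.6 243.7] [0.5568 0.0442 0.0445]
side orange [331, 241, 18, 10, 78] [338.9 245.3] [0.4703 0.1256 0.0445]
side orange [297, 263, 13, 11, 52] [303.4 267.9] [0.5737 0.1201 0.0445]
side orange [350, 265, 19, 12, 100] [359.3 270.1] [0.486  0.2048 0.0445]
side orange [334, 280, 12, 7, 28] [339. 283.] [0.5434 0.2001 0.0445]
side orange [316, 287, 15, 14, 87] [323.3 293.8] [0.5877 0.1981 0.0445]
side brass [298, 225, 8, 7, 40] [301.8 227.9] [0.508  0.0414 0.06  ]
side brass [317, 248, 8, 7, 37] [320.2 251.3] [0.5232 0.119  0.06  ]
side brass [337, 274, 8, 7, 46] [340.4 277. ] [0.5387 0.1979 0.06  ]
scene orange [214, 188, 17, 5, 45] [221.2 190. ] [0.4886 0.2149 0.0445]
scene orange [220, 205, 18, 6, 60] [228.5 207.1] [0.4757 0.1364 0.0445]
scene orange [227, 224, 19, 7, 73] [235.8 227.2] [0.46   0.057  0.0445]
scene brass [239, 182, 6, 7, 30] [241.4 184.2] [0.5361 0.1926 0.06  ]
scene brass [246, 198, 7, 7, 35] [248.8 200.7] [0.5214 0.1172 0.06  ]
scene brass [254, 217, 8, 9, 45] [257.5 220.5] [0.5053 0.0374 0.06  ]
```

View pics/sidec.png

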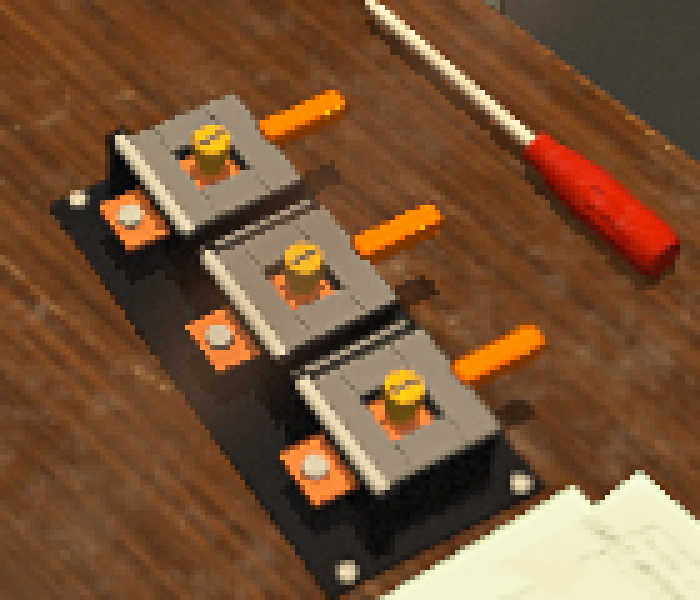

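```bash
python3 -m pendant '[{"jaw":0,"linear":[-3.6,-2.08,0],"twist":0},{"jaw":0,"linear":[-3.6,-2.08,0],"twist":0},{"jaw":0,"linear":[-3.6,-2.08,0],"twist":0},{"jaw":0,"linear":[-3.6,-2.08,0],"twist":0},{"jaw":0,"linear":[-3.6,-2.08,0],"twist":0},{"jaw":0,"linear":[-3.6,-2.08,0],"twist":0},{"jaw":0,"linear":[-3.6,-2.08,0],"twist":0},{"jaw":0,"linear":[-3.6,-2.08,0],"twist":0},{"jaw":0,"linear":[-3.6,-2.08,0],"twist":0},{"jaw":0,"linear":[-3.6,-2.08,0],"twist":0},{"jaw":0,"linear":[-3.6,-2.08,0],"twist":-5},{"jaw":0,"linear":[-3.6,-2.08,0],"twist":-5}]' 20
python3 -m pendant '[{"jaw":0,"linear":[0,0,0],"twist":0},{"jaw":0,"linear":[0,0,0],"twist":0},{"jaw":0,"linear":[0,0,0],"twist":0}]'
python3 - <<'E'
from h import *
c=cams.camera("wrist"); np.save("pics/wrist.npy",c,allow_pickle=True); cv2.imwrite("pics/wrist1.png",c["color"])
E
```

```text
time: 1.1
position: [0.5403, 0.1969, 0.2392]
tool_rot: [0.093, 0.996, -0.0, -0.001]
ft_force: [0.5, 0.4, 0.1]
grip_width: 0.0148
grip_force: 0.0
time: 1.35
position: [0.5394, 0.1988, 0.2389]
tool_rot: [0.096, 0.995, -0.0, -0.001]
ft_force: [0.0, -0.2, -0.4]
grip_width: 0.0015
grip_force: 0.0
```

View pics/wrist1.png

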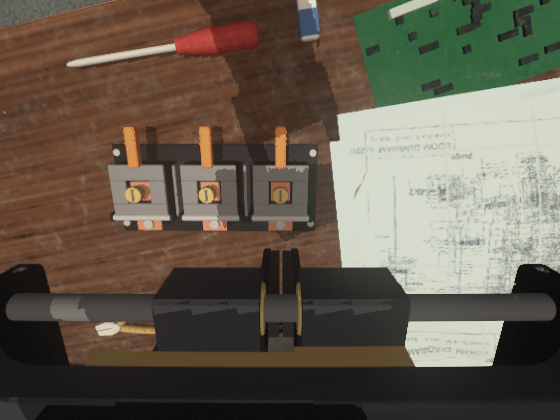

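The wrist view shows the bolts near (134,194), (206,194), (280,194) and the tabs near (132,145), (206,145), (281,147). The row looks aligned with the tool.

```bash
cat > w.py <<'E'
from h import *
def look(c,zs=(.0445,.06)):
    hsv=cv2.cvtColor(c["color"],cv2.COLOR_BGR2HSV); out={}
    for nm,lo,hi,z in (("tab",(7,190,120),(17,255,255),zs[0]),("bolt",(18,110,100),(32,255,255),zs[1])):
        m=cv2.inRange(hsv,lo,hi); m[255:]=0
        m=cv2.morphologyEx(m,cv2.MORPH_CLOSE,np.ones((3,3)))
        for q in cv2.findContours(m,cv2.RETR_EXTERNAL,cv2.CHAIN_APPROX_NONE)[0]:
            if cv2.contourArea(q)<60: continue
            (u,v),(a,b),t=cv2.minAreaRect(q); 
            print(nm,round(u,1),round(v,1),round(a,1),round(b,1),onplane(c,u,v,z).round(4))
E
python3 - <<'E'
from w import *
c=np.load("pics/wrist.npy",allow_pickle=True).item(); look(c)
E
```

```text
bolt 280.0 195.0 14.0 16.0 [0.5382 0.1977 0.06  ]
bolt 206.0 194.5 15.0 16.0 [0.5224 0.1195 0.06  ]
bolt 133.3 194.3 17.0 15.5 [0.5072 0.042  0.06  ]
```

```bash
python3 -m pendant '[{"jaw":0,"linear":[0.1,-0.2,3],"twist":0},{"jaw":0,"linear":[0,0,4],"twist":0},{"jaw":0,"linear":[0,0,4],"twist":0},{"jaw":0,"linear":[0,0,3],"twist":0},{"jaw":0,"linear":[0,0,1],"twist":0},{"jaw":0,"linear":[0,0,0.4],"twist":0},{"jaw":0,"linear":[0,0,0],"twist":0},{"jaw":0,"linear":[0,0,0],"twist":0}]'
python3 -m pendant '[{"jaw":0,"linear":[0,0,0.3],"twist":0},{"jaw":0,"linear":[0,0,0.2],"twist":0},{"jaw":0,"linear":[0,0,0],"twist":0}]'
```

```text
time: 2.07
position: [0.5398, 0.198, 0.0871]
tool_rot: [0.094, 0.996, 0.0, 0.001]
ft_force: [0.1, -0.0, 1.0]
grip_width: 0.0005
grip_force: 0.0
time: 2.32
position: [0.5393, 0.1973, 0.0815]
tool_rot: [0.095, 0.995, 0.0, 0.001]
ft_force: [-0.4, 0.6, 0.3]
grip_width: 0.0006
grip_force: 0.0
```

```bash
python3 -m pendant '[{"jaw":0,"linear":[0.1,0,0.3],"twist":0},{"jaw":0,"linear":[0,0,0.1],"twist":0},{"jaw":0,"linear":[0,0,0],"twist":0}]'; python3 -m pendant '[{"jaw":0,"linear":[0,0,0.2],"twist":0},{"jaw":0,"linear":[0,0,0],"twist":0},{"jaw":0,"linear":[0,0,0],"twist":0}]'
```

```text
time: 2.57
position: [0.538, 0.1974, 0.0767]
tool_rot: [0.095, 0.995, 0.0, 0.0]
ft_force: [0.3, 0.4, 0.2]
grip_width: 0.0005
grip_force: 0.4
time: 2.82
position: [0.538, 0.1974, 0.0745]
tool_rot: [0.095, 0.995, 0.0, 0.0]
ft_force: [0.0, -0.5, 0.6]
grip_width: 0.0002
grip_force: 0.4
```

```bash
for i in 1; do python3 -m pendant '[{"jaw":0,"linear":[0,0,0.1],"twist":0},{"jaw":0,"linear":[0,0,0],"twist":0}]'; done; python3 -m pendant '[{"jaw":0,"linear":[0,0,0.1],"twist":0},{"jaw":0,"linear":[0,0,0],"twist":0}]'
```

```text
time: 2.98
position: [0.538, 0.1974, 0.0735]
tool_rot: [0.095, 0.995, 0.0, 0.0]
ft_force: [-0.2, 1.1, 1.1]
grip_width: 0.0003
grip_force: 0.5
time: 3.15
position: [0.538, 0.1974, 0.0725]
tool_rot: [0.095, 0.995, 0.0, 0.0]
ft_force: [0.8, 0.0, 1.1]
grip_width: 0.0001
grip_force: 0.5
```

```bash
python3 -m pendant '[{"jaw":0,"linear":[0,0,0.1],"twist":0},{"jaw":0,"linear":[0,0,0],"twist":0}]'
```

```text
time: 3.32
position: [0.538, 0.1974, 0.0715]
tool_rot: [0.095, 0.995, 0.0, 0.0]
ft_force: [0.2, 0.7, -0.0]
grip_width: 0.0003
grip_force: 0.6
```

```bash
python3 -m pendant '[{"jaw":0,"linear":[0,0,0.1],"twist":0},{"jaw":0,"linear":[0,0,0],"twist":0}]';  python3 -m pendant '[{"jaw":0,"linear":[0,0,0.1],"twist":0},{"jaw":0,"linear":[0,0,0],"twist":0}]'; python3 -c "
from rig import robot; print(robot.nose_length)"
```

```text
time: 3.48
position: [0.538, 0.1974, 0.071]
tool_rot: [0.095, 0.995, 0.0, 0.0]
ft_force: [0.3, 0.5, 5.5]
grip_width: 0.0004
grip_force: 2.4
time: 3.65
position: [0.538, 0.1974, 0.0707]
tool_rot: [0.095, 0.995, 0.0, 0.0]
ft_force: [-1.4, -0.7, 8.4]
grip_width: 0.0005
grip_force: 4.7
0.017
```

```bash
python3 -m pendant '[{"jaw":0,"linear":[0,0,0.2],"twist":0},{"jaw":0,"linear":[0,0,0],"twist":0},{"jaw":0,"linear":[0,0,0],"twist":0}]'; python3 -m pendant '[{"jaw":0,"linear":[0,0,-2],"twist":0},{"jaw":0,"linear":[0,0,-2],"twist":0},{"jaw":0,"linear":[0,-2.65,0],"twist":0},{"jaw":0,"linear":[0,-2.65,0],"twist":0},{"jaw":0,"linear":[0,-2.65,0],"twist":0},{"jaw":0,"linear":[0,0,1.5],"twist":0},{"jaw":0,"linear":[0,0,0.8],"twist":0},{"jaw":0,"linear":[0,0,0.4],"twist":0},{"jaw":0,"linear":[0,0,0],"twist":0},{"jaw":0,"linear":[0,0,0],"twist":0}]'
```

```text
time: 3.9
position: [0.538, 0.1974, 0.07]
tool_rot: [0.095, 0.995, 0.0, 0.001]
ft_force: [-3.4, -1.5, 18.0]
grip_width: 0.0002
grip_force: 9.0
time: 4.73
position: [0.5226, 0.12, 0.0801]
tool_rot: [0.094, 0.996, -0.0, -0.001]
ft_force: [0.6, -0.0, -0.4]
grip_width: 0.0005
grip_force: 0.0
```

```bash
python3 -m pendant '[{"jaw":0,"linear":[0,0,0.2],"twist":0},{"jaw":0,"linear":[0,0,0.1],"twist":0},{"jaw":0,"linear":[0,0,0],"twist":0},{"jaw":0,"linear":[0,0,0],"twist":0}]';python3 -m pendant '[{"jaw":0,"linear":[0,0,0.1],"twist":0},{"jaw":0,"linear":[0,0,0],"twist":0},{"jaw":0,"linear":[0,0,0],"twist":0}]'; python3 -m pendant '[{"jaw":0,"linear":[0,0,0.1],"twist":0},{"jaw":0,"linear":[0,0,0],"twist":0},{"jaw":0,"linear":[0,0,0],"twist":0}]'
```

```text
time: 5.07
position: [0.5229, 0.1196, 0.0777]
tool_rot: [0.095, 0.996, 0.0, 0.0]
ft_force: [-0.5, 0.3, -0.1]
grip_width: 0.0005
grip_force: 0.0
time: 5.32
position: [0.523, 0.1195, 0.0768]
tool_rot: [0.095, 0.995, 0.0, 0.0]
ft_force: [0.1, 1.0, 1.5]
grip_width: 0.0001
grip_force: 0.8
time: 5.57
position: [0.523, 0.1195, 0.0763]
tool_rot: [0.095, 0.995, 0.0, 0.0]
ft_force: [-1.0, 1.5, 5.5]
grip_width: 0.0007
grip_force: 3.1
```

```bash
python3 -m pendant '[{"jaw":0,"linear":[0,0,0.2],"twist":0},{"jaw":0,"linear":[0,0,0],"twist":0},{"jaw":0,"linear":[0,0,0],"twist":0}]'; python3 -m pendant '[{"jaw":0,"linear":[0,0,0.1],"twist":0},{"jaw":0,"linear":[0,0,0],"twist":0},{"jaw":0,"linear":[0,0,0],"twist":0}]'
```

```text
time: 5.82
position: [0.523, 0.1195, 0.0759]
tool_rot: [0.095, 0.995, 0.0, 0.001]
ft_force: [-2.9, 1.0, 18.3]
grip_width: 0.0007
grip_force: 8.9
time: 6.07
position: [0.523, 0.1195, 0.0757]
tool_rot: [0.095, 0.995, 0.0, 0.001]
ft_force: [-4.6, 1.0, 23.5]
grip_width: 0.0002
grip_force: 11.9
```

Middle is tight: 23 N with about 1 mm of travel. Next is the right bolt.

```bash
python3 -m pendant '[{"jaw":0,"linear":[0,0,-2],"twist":0},{"jaw":0,"linear":[0,0,-2],"twist":0},{"jaw":0,"linear":[0,-2.65,0],"twist":0},{"jaw":0,"linear":[0,-2.65,0],"twist":0},{"jaw":0,"linear":[0,-2.6,0],"twist":0},{"jaw":0,"linear":[0,0,2],"twist":0},{"jaw":0,"linear":[0,0,1.4],"twist":0},{"jaw":0,"linear":[0,0,0.3],"twist":0},{"jaw":0,"linear":[0,0,0],"twist":0},{"jaw":0,"linear":[0,0,0],"twist":0}]'; python3 -m pendant '[{"jaw":0,"linear":[0,0,0.1],"twist":0},{"jaw":0,"linear":[0,0,0],"twist":0},{"jaw":0,"linear":[0,0,0],"twist":0}]'; python3 -m pendant '[{"jaw":0,"linear":[0,0,0.1],"twist":0},{"jaw":0,"linear":[0,0,0],"twist":0},{"jaw":0,"linear":[0,0,0],"twist":0}]'
```

```text
time: 6.9
position: [0.508, 0.0405, 0.0763]
tool_rot: [0.094, 0.996, -0.001, 0.0]
ft_force: [-1.0, -4.9, 6.4]
grip_width: 0.0007
grip_force: 3.2
time: 7.15
position: [0.508, 0.0405, 0.0761]
tool_rot: [0.094, 0.996, -0.001, 0.0]
ft_force: [-2.7, -4.6, 12.8]
grip_width: 0.0007
grip_force: 6.2
time: 7.4
position: [0.5081, 0.0405, 0.0758]
tool_rot: [0.094, 0.996, -0.001, 0.001]
ft_force: [-4.3, -5.7, 17.9]
grip_width: 0.0001
grip_force: 9.4
```

Right is tight too, so the left bolt is the loose one. I'll rise, move over the left tab with the jaws part open, and check.

```bash
python3 -m pendant '[{"jaw":0,"linear":[0,0,-2],"twist":0},{"jaw":0,"linear":[0,0,-4],"twist":0},{"jaw":0,"linear":[0,0,-4],"twist":0},{"jaw":0.45,"linear":[1,3.2,0],"twist":0},{"jaw":0.45,"linear":[1,3.2,0],"twist":0},{"jaw":0.45,"linear":[1,3.2,0],"twist":0},{"jaw":0.45,"linear":[1,3.2,0],"twist":0},{"jaw":0.45,"linear":[2,3.2,0],"twist":0},{"jaw":0.45,"linear":[0,0,0],"twist":0},{"jaw":0.45,"linear":[0,0,0],"twist":0},{"jaw":0.45,"linear":[0,0,0],"twist":0}]' 
python3 - <<'E'
from w import *
print(robot.get_obs()["position"].round(4))
c=cams.camera("wrist"); np.save("pics/wrist2.npy",c,allow_pickle=True); cv2.imwrite("pics/wrist2.png",c["color"]); look(c,(.0505,.06))
E
```

```text
time: 8.32
position: [0.4791, 0.2101, 0.1735]
tool_rot: [0.094, 0.996, -0.0, 0.0]
ft_force: [0.9, -0.7, -0.3]
grip_width: 0.0379
grip_force: 0.0
[0.4791 0.2101 0.1735]
```

View pics/wrist2.png

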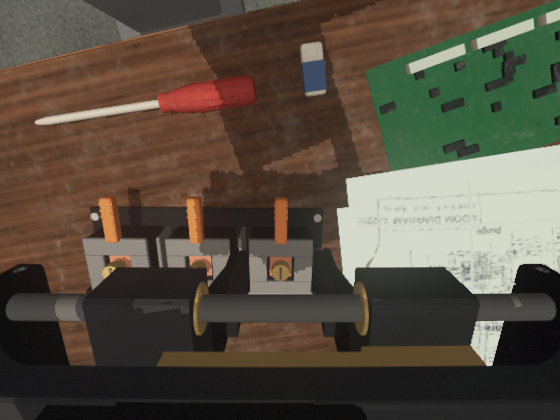

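The left tab spans (281,198) to (281,242), centred between the fingers. The caps are shut and the bystanders undisturbed.

```bash
python3 - <<'E'
from h import *
c=np.load("pics/wrist2.npy",allow_pickle=True).item()
hsv=cv2.cvtColor(c["color"],cv2.COLOR_BGR2HSV); m=cv2.inRange(hsv,(4,150,70),(18,255,255)); w=m*0; w[185:244,268:296]=m[185:244,268:296]
x,y,W,H=cv2.boundingRect(w); print(x,y,W,H)
P=onplane(c,x+W/2,y,.0505); B=np.array([.538,.197])
bx=np.array([.981,-.195]); by=np.array([.195,.981])
print(P.round(4), "tab rel bolt along bx,by",(P[:2]-B)@bx,(P[:2]-B)@by)
p=robot.get_obs()["position"]; G=P[:2]+.012*bx; print("grip",G,"tcp err",(G-p[:2])@-bx,(G-p[:2])@by)
E
```

```text
274 197 14 47
[0.4663 0.2123 0.0505] tab rel bolt along bx,by -0.07334807336879169 0.000973772794471666
grip [0.47803512 0.20991226] tcp err 0.0014552839741068823 6.211457982609122e-05
```

```bash
python3 -m pendant '[{"jaw":0.45,"linear":[0.1,0,3],"twist":0},{"jaw":0.45,"linear":[0,0,3],"twist":0},{"jaw":0.45,"linear":[0,0,3],"twist":0},{"jaw":0.45,"linear":[0,0,2.5],"twist":0},{"jaw":0.45,"linear":[0,0,1.6],"twist":0},{"jaw":0.45,"linear":[0,0,0],"twist":0},{"jaw":0.45,"linear":[0,0,0],"twist":0},{"jaw":0.45,"linear":[0,0,0],"twist":0}]'; python3 -m pendant '[{"jaw":0,"linear":[0,0,0],"twist":0},{"jaw":0,"linear":[0,0,0],"twist":0},{"jaw":0,"linear":[0,0,0],"twist":0},{"jaw":0,"linear":[0,0,0],"twist":0},{"jaw":0,"linear":[0,0,0],"twist":0},{"jaw":0,"linear":[0,0,0],"twist":0}]' 15
```

```text
time: 9.03
position: [0.4793, 0.2097, 0.0433]
tool_rot: [0.096, 0.995, 0.0, 0.001]
ft_force: [0.1, 1.0, 0.8]
grip_width: 0.0393
grip_force: 0.0
time: 9.53
position: [0.4784, 0.2105, 0.0429]
tool_rot: [0.095, 0.995, 0.0, 0.0]
ft_force: [-0.1, -1.6, 2.3]
grip_width: 0.012
grip_force: 15.0
```

```bash
python3 -m pendant '[{"jaw":0,"linear":[-0.03,0,-0.78],"twist":0},{"jaw":0,"linear":[-0.1,0,-0.78],"twist":0},{"jaw":0,"linear":[-0.17,0,-0.77],"twist":0},{"jaw":0,"linear":[-0.24,0,-0.75],"twist":0},{"jaw":0,"linear":[-0.3,0,-0.73],"twist":0},{"jaw":0,"linear":[0,0,0],"twist":0}]'; python3 -m pendant '[{"jaw":0,"linear":[-0.36,0,-0.7],"twist":0},{"jaw":0,"linear":[-0.42,0,-0.66],"twist":0},{"jaw":0,"linear":[-0.48,0,-0.62],"twist":0},{"jaw":0,"linear":[-0.53,0,-0.58],"twist":0},{"jaw":0,"linear":[-0.58,0,-0.53],"twist":0},{"jaw":0,"linear":[-0.62,0,-0.48],"twist":0},{"jaw":0,"linear":[0,0,0],"twist":0},{"jaw":0,"linear":[0,0,0],"twist":0},{"jaw":0,"linear":[0,0,0],"twist":0}]'
python3 - <<'E'
from h import *
a=cams.camera("scene")["color"][150:270,190:310]; b=cams.camera("side")["color"][190:310,270:410]
cv2.imwrite("pics/open.png",np.hstack([cv2.resize(a,(400,400)),cv2.resize(b,(400,343)).copy() if 0 else cv2.resize(b,(400,400))]))
E
```

```text
time: 10.03
position: [0.4868, 0.2088, 0.0823]
tool_rot: [0.095, 0.995, 0.0, 0.0]
ft_force: [-1.4, 0.0, 1.2]
grip_width: 0.0118
grip_force: 15.0
time: 10.78
position: [0.5162, 0.2029, 0.117]
tool_rot: [0.095, 0.995, -0.0, 0.001]
ft_force: [-2.3, -0.4, 6.5]
grip_width: 0.0119
grip_force: 15.0
```

View pics/open.png

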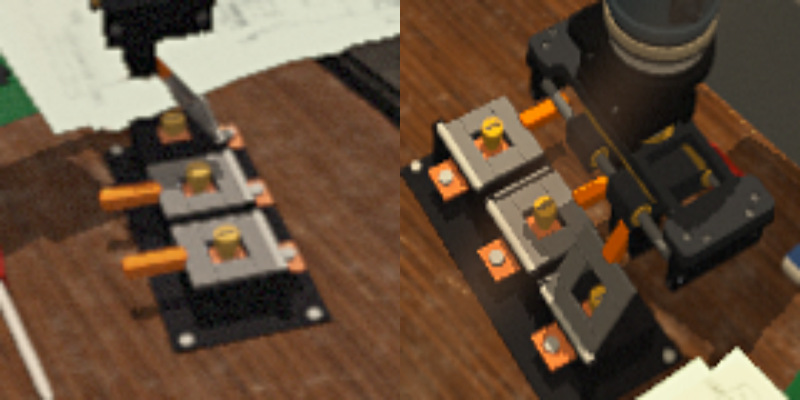

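The left cap is up about 55° and held in the fingers, and the other two caps are shut. I'll let it settle briefly, then hand in.

```bash
python3 -m pendant '[{"jaw":0,"linear":[0,0,0],"twist":0},{"jaw":0,"linear":[0,0,0],"twist":0},{"jaw":0,"linear":[0,0,0],"twist":0},{"jaw":0,"linear":[0,0,0],"twist":0},{"jaw":0,"linear":[0,0,0],"twist":0},{"jaw":0,"linear":[0,0,0],"twist":0}]' && python3 -c "
from rig import robot; print(robot.hand_in())"
```

```text
time: 11.38
position: [0.5162, 0.2029, 0.1169]
tool_rot: [0.095, 0.995, -0.0, 0.001]
ft_force: [-3.0, -2.0, 6.0]
grip_width: 0.0118
grip_force: 15.0
the job is handed in; nothing more can be done
None
```

I tapped all three bolts from left to right with about 18–23 N; the left one was loose, and I handed in at about 11.4 s still holding its cap open at about 55° by its tab, with the other two caps shut (no verdict was returned).

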